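# Couple the parts sled to the hitch pin

### The job

The black power brick is in the way of the parts sled's hook: first lift it out and leave it lying flat on the grey mat. Then couple the sled to the hitch by pushing it along the bench from its rear plate until the pin is inside the yellow hook and the red spring latch has snapped fully shut behind it. Keep the sled flat on the bench and leave the bottle, the tape roll and the hex key set where they are.

Things in the scene. Friction and masses are not known exactly. Their poses are not given: they have to be found in the camera images.
- sled: Loose blue parts sled on black runners, 0.6 to 0.9 kg, two heat sinks and a green terminal strip fixed on it (tops at z 32 mm). Origin: at bench level under the middle of its 104 x 100 mm deck; x forward along the hook, y to its left, z up. Yellow hook in front: a flat fork at z 20 to 40 mm, outside width 66 mm, open forward, its lead-in tips ending at x = 189 mm.
- push_plate (a point): Middle of the outer face of the sled's rear push plate, at x = -56 mm of the sled, 27 mm above the bench. The plate is upright and flat, 110 mm wide, from 7 to 47 mm above the bench. The sled is pushed along +x.
- hook_seat (a point): Where the pin's axis lies when fully home in the hook: x = 114 mm on the sled, 30 mm above the bench. The slot is 28 mm wide (y = -14 to +14 mm), its bottom at x = 106 mm with bevelled corners that may stop an off-centre pin up to 4 mm sooner; straight until x = 162 mm, then flaring to a mouth about 54 mm wide. A pin at x below 122 mm is clear of the latch's swing.
- latch (a joint): Red blade, 34 x 5 mm, 8 mm tall, across the slot; hinged on the left prong at x = 158, y = 20 mm of the sled, tip by the right prong. 0 = shut (it cannot swing outwards), positive = swung inwards, 1.55 rad = folded along the left prong. A spring (0.04 N m shut, 0.07 open) shuts it; the pin, pushed in from the front, swings it in with about 2 to 5 N and it snaps back behind the pin.
- pin (a point): Axis of the upright hitch pin, 30 mm above the bench. Steel, 16 mm diameter, with a 28 mm head from 56 to 65 mm height; fixed to the bench by a grey round flange of 84 mm diameter, 6 mm thick (a 36 mm boss in its middle is 10 mm high). The hook can come on from any side and passes above the flange and boss and below the head.
- brick_center (a point): Centre (15 mm above the bench) of the loose black power brick, 44 x 99 mm, 30 mm high, 0.24 kg, lying flat between hook and pin. Its x axis runs across the 44 mm width (grasp it so), y along the length. At the start x lies roughly along the line from sled to pin, with 30 mm or more free in front of and behind it for the fingers.
- power_brick: The same power brick; origin at the centre of its underside, axes as for brick_center.
- mat: Grey flat mat fixed to the bench, 160 mm along its x, 120 mm along its y, 4 mm thick; origin at the centre of its underside. Mind the fixed blue drawer cabinet behind mat and pin: its front stands at x = 0.62 m from y = 0.13 to 0.36 m and is 0.4 m high.
- ipa_bottle: Bystander: small bottle with a black cap, 51 mm diameter, 121 mm tall; origin under its centre.
- tape_roll: Bystander: roll of yellow tape lying flat, 89 mm diameter, 18 mm high; origin under its centre.
- hex_keys: Bystander: yellow folding hex key set, 30 x 88 x 21 mm; origin under its centre.
Things that resemble listed ones, but are neither listed nor needed, are in the scene too. What is shaped like the power_brick but turquoise is not meant.

How it is judged:
By the outcome, as a careful person would: the job done as asked, in the order asked, and still so for the second after the job is handed in, with the robot touching nothing.
It also fails if it takes over 64 s, if anything falls off the work surface, if the arm or the gripper's body presses on something with over 40 N, if the wrist force passes 120 N, or if a joint passes its speed limit or range.

### The arm

A 6-joint arm with a two-finger parallel gripper is mounted at the origin on a cart in front of the work surface, level with it; the furniture and walls round the work are solid. World frame = base frame: x ahead of the robot, y to its left, z up, the work surface at z = 0. Lengths are in m, angles in rad, forces in N, time in s.
With the tool pointing down it reaches from about 0.275 to 1 m from the base axis. Payload 8.4 kg.
Tool frame: the origin (TCP) lies where the fingers leave the gripper's body, on its centre line; the fingertips stand 73 mm ahead of it and the grasp point (between the pads) lies 54 mm ahead of it; z points along the fingers, y is the direction in which the jaws open and shut (so a half turn about z gives the same grasp; the last joint's range is limited). The gripper opens to 85 mm and grips with 20 to 120 N. Pads are 22 mm wide; open, the fingers measure 114 mm over their backs; the gripper's body (76 mm by 85 mm) begins 54 mm behind the grasp point. The pads swing forward as they close: fully open they stand 13 mm farther back than shut.
Start: joints at [1.102, 0.353, 1.633, -0, 1.155, -0.002], TCP at [0.281, 0.558, 0.304] pointing down, gripper open.
Joint ranges: [-2.63, 2.63], [-0.92, 2.1], [0.06, 2.66], [-1.3, 4.44], [0, 2.69], [-3.02, 3.02]. Speed limits (rad/s): [2.22, 2.22, 2.79, 3.14, 3.14, 3.14].

### API

Orientations are given as a unit quaternion [w, x, y, z].
In Python, from plant import bot gives the robot as it stands.
- The arm moves only by the tool move_arm, never from a script. Its argument "rows" is a list of rows, each a list of 3 entries, a list of its own where there are three numbers: the shift along the world's x, y, z in m, then the turn, a rotation vector about the world's x, y, z in rad, then the finger opening in m, from 0 to 0.0854. A call has exactly 8 rows; each row is the pose to reach, as a shift and turn from the pose measured when the call began; what a row does not reach only later rows make up. A row lasts 1/8 s, in which the tool goes at most 62.5 mm and 10.7 degrees, less where a joint would pass 70% of its speed; a pose out of reach is approached as far as the arm can. A call with a gripper value outside its range is refused whole. The fingers move at their own pace and stop on an object; "force" is the grip in N (left out, the last holds). Time passes only in rows, so rows that repeat a pose let the fingers close, or fill a call up. It gives the time, the measured TCP pose, the force and the opening at its end, in the units of the state.
- bot.sense(): the state, without advancing time (a new reading comes with each control period).
- bot.read_camera(name): name is "scene" or "top" or "wrist"; returns a dict with "pixels" (480x640x3 uint8, blue, green, red), "fov_y" (degrees; the focal length in pixels is half the picture's height over the tangent of half this angle, whatever the lens; pixels are square), "cx", "cy" (the principal point, pixels), "D" ([k1, k2, p1, p2, k3] as OpenCV has them; the pictures are not rectified), "T" (4x4, takes a point from camera to world coordinates); the wrist camera has in their place "tool_from_camera" (4x4, takes a point from camera to tool coordinates, whose origin is the TCP and whose axes are the flange's). Camera axes: x right, y up, looking along -z (the intrinsics and any distortion apply to the point x, -y, -z); pixel columns grow to the right and rows downward; lengths in m; the calibration is good to about 2 mm. A picture is of the moment at which its call begins: read the wrist's pose just before it. There is no depth.
- bot.finish_job(): hands the job in, once; it reports no verdict.
The state is a dict: "t": time; "joints": joint angles; "joint_velocities": joint speeds; "joint_torque": joint torques, N m; "eef_pos": TCP position; "ee_rot": TCP orientation; "force": force on the tool from outside, world axes, zero at the start; "torque": the same for the moment, N m; "opening": opening from 0.0 (shut) to 1.0 (fully open).
Only numpy, scipy, OpenCV 4.12 (cv2) and the standard library are available. Lean on these libraries where they do the work, as an engineer would, in place of code of your own. Each camera call takes 0.05 s, during which the arm holds its last target.

## Working session

There is one attempt and no reset: what is moved stays moved. The work goes in short steps, Python scripts to look and compute and a tool call to move; the robot and the scene stay as the last step left them, time stands still between calls to the robot, and variables do not carry over. Pictures are saved under pics/ and viewed, and the job is handed in when it is done.

Besides the shell and the picture viewer there is one more tool, called after "Request:" as name(argument=value, ...) on one line, values as JSON. move_arm: Moves the arm, as the interface text tells. Its arguments: {"type":"object","properties":{"rows":{"type":"array"},"force":{"type":"number"}},"required":["rows"]}

```bash
mkdir -p pics; ls
cat > h.py <<'E'
import numpy as np, cv2
from plant import bot
def K(c):
    f=240/np.tan(np.radians(c["fov_y"])/2)
    return np.array([[f,0,c["cx"]],[0,f,c["cy"]],[0,0,1.]])
def snap(n,f):
    c=bot.read_camera(n); cv2.imwrite("pics/"+f,c["pixels"]); return c
def quatR(q):
    from scipy.spatial.transform import Rotation as R
    return R.from_quat([q[1],q[2],q[3],q[0]]).as_matrix()
def Tw(c,s=None):
    if "T" in c: return np.array(c["T"])
    T=np.eye(4);T[:3,:3]=quatR(s["ee_rot"]);T[:3,3]=s["eef_pos"]
    return T@np.array(c["tool_from_camera"])
def cast(c,px,z,s=None):
    px=np.array(px,float).reshape(-1,1,2)
    u=cv2.undistortPoints(px,K(c),np.array(c["D"],float))[:,0]
    T=Tw(c,s); d=np.c_[u[:,0],-u[:,1],-np.ones(len(u))]@T[:3,:3].T
    o=T[:3,3]; return o+d*((z-o[2])/d[:,2])[:,None]
def proj(c,P,s=None):
    T=np.linalg.inv(Tw(c,s)); p=np.atleast_2d(P)@T[:3,:3].T+T[:3,3]
    p=p*[1,-1,-1]
    return cv2.projectPoints(p.reshape(-1,1,3),np.zeros(3),np.zeros(3),K(c),np.array(c["D"],float))[0][:,0]
E
python3 - <<'E'
from h import *
s=bot.sense();print(s)
for n in("scene","top","wrist"):
    c=snap(n,n+"0.png"); print(n,c["fov_y"],c["cx"],c["cy"],c["D"],Tw(c,s)[:3,3])
E
```

```text
pics
{'t': 0.0, 'joints': array([ 1.10160308e+00,  3.53631431e-01,  1.63416354e+00, -4.18133165e-05,
        1.15523883e+00, -2.38893571e-03]), 'joint_velocities': array([ 0.00057745,  0.000877  , -0.00063383,  0.00251501, -0.00055741,
       -0.00136669]), 'joint_torque': array([ 1.82539161e-04, -6.05255628e+01, -3.42054427e+01, -7.75833132e-05,
        9.64455830e-03, -4.45273224e-05]), 'eef_pos': array([0.28109331, 0.55777235, 0.30315949]), 'ee_rot': array([-1.49742902e-04,  2.31280477e-01,  9.72886849e-01, -7.05103090e-04]), 'force': array([ 0.14266613, -0.23693377, -0.86008582]), 'torque': array([ 0.07731953, -0.01417351,  0.01293763]), 'opening': 0.9951228709559634}
scene 47.535295606257534 328.8176427817231 233.89644162949918 [-0.0262485  0.         0.         0.         0.       ] [-0.07350474 -0.54734293  1.04692551]
top 46.64910984906617 315.30487827918154 234.5813977588118 [-0.09632717  0.          0.          0.          0.        ] [0.4708081  0.1761633  1.64196546]
wrist 69.75124491796896 318.648796112933 244.010680281796 [-0.05849918  0.          0.          0.          0.        ] [0.20935552 0.59252423 0.37357857]
```

View pics/scene0.png

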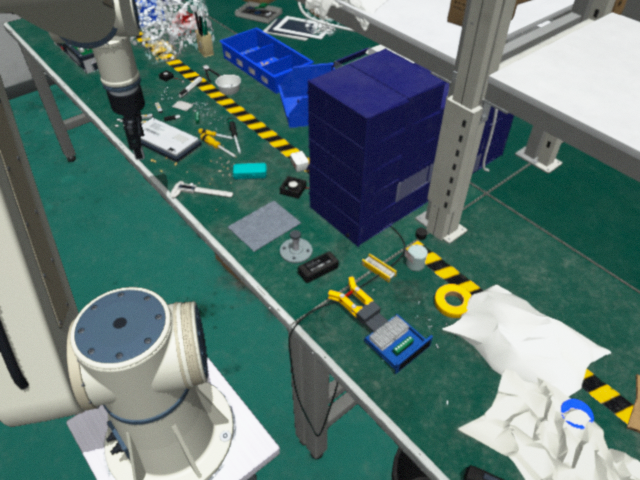

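View pics/top0.png

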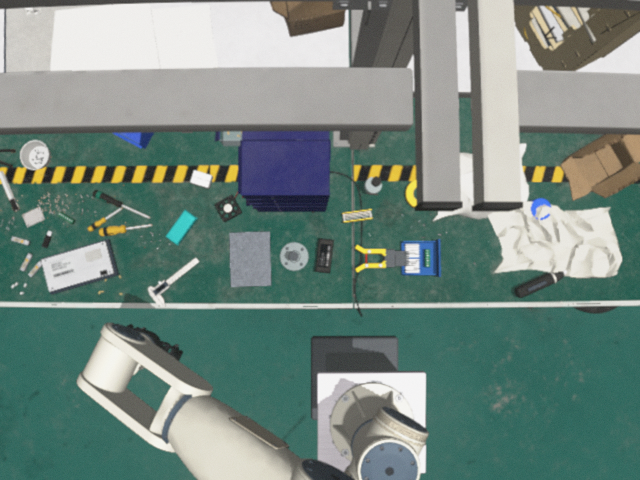

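View pics/wrist0.png

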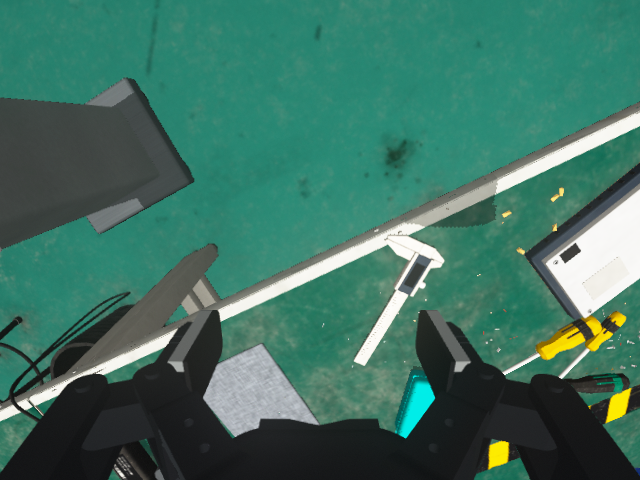

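The top view shows the mat at (250,259), pin (293,257), brick (324,255) and the hook and sled around (370-440,258). I'll zoom in and measure.

Run:
```python
from h import *
a=cv2.imread("pics/top0.png")[200:310,220:450]
cv2.imwrite("pics/topz.png",cv2.resize(a,None,fx=3.4,fy=3.4,interpolation=cv2.INTER_CUBIC))
a=cv2.imread("pics/scene0.png")[190:380,220:500]
cv2.imwrite("pics/scenez.png",cv2.resize(a,None,fx=2.8,fy=2.8,interpolation=cv2.INTER_CUBIC))
```

```text
(no output)
```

View pics/topz.png

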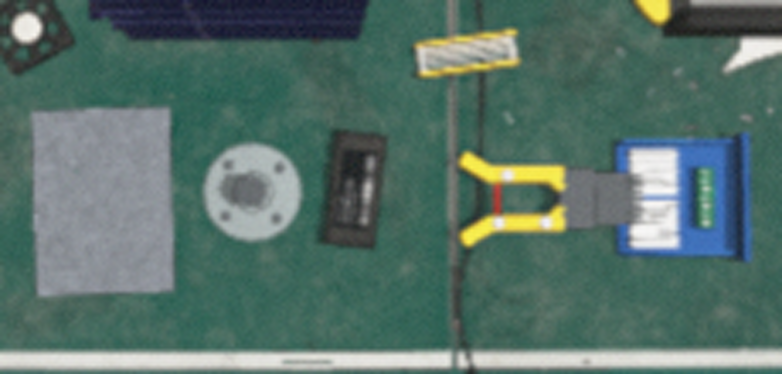

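View pics/scenez.png

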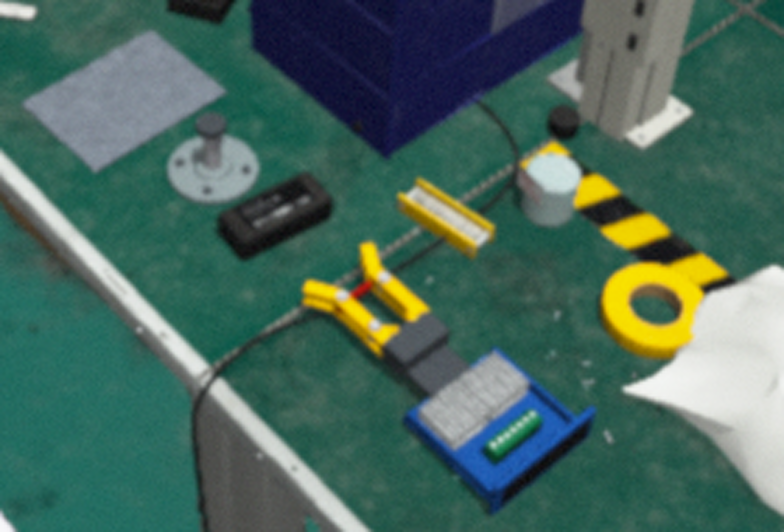

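```bash
cat > m0.py <<'E'
from h import *
c=bot.read_camera("top");im=c["pixels"]; hsv=cv2.cvtColor(im,cv2.COLOR_BGR2HSV)
def pts(u,z): return np.round(cast(c,u,z)*1000,1)[:,:2]
def big(m,x0,x1,y0=200,y1=300):
    k=np.zeros_like(m);k[y0:y1,x0:x1]=m[y0:y1,x0:x1]
    cs=cv2.findContours(k,cv2.RETR_EXTERNAL,cv2.CHAIN_APPROX_NONE)[0]
    return max(cs,key=cv2.contourArea)
H,S,V=cv2.split(hsv)
m=((S<60)&(V>80)).astype(np.uint8)*255
for n,x0,x1,z in(("mat",222,276,.004),("flange",276,312,.006)):
    q=big(m,x0,x1,225,292); r=cv2.minAreaRect(q); print(n,r,cv2.contourArea(q),pts(r[0],z),pts(cv2.boxPoints(r),z).tolist())
    print(cv2.minEnclosingCircle(q))
m=(V<75).astype(np.uint8)*255
q=big(m,312,338,230,280);r=cv2.minAreaRect(q);print("brick",r,pts(r[0],.03),pts(cv2.boxPoints(r),.03).tolist())
m=((H>100)&(H<120)&(S>150)&(V>60)).astype(np.uint8)*255
q=big(m,395,445,230,285);r=cv2.minAreaRect(q);print("blue",r,pts(cv2.boxPoints(r),.02).tolist())
m=((H>20)&(H<35)&(S>120)&(V>120)).astype(np.uint8)*255
q=big(m,350,392,240,280)
k=np.zeros_like(m);k[240:276,350:392]=m[240:276,350:392]
print("hook tips/box",cv2.boundingRect(k))
for col in range(353,388,3):
    r=np.where(k[:,col])[0]; 
    if len(r): print(col,r.min(),r.max(),pts([[col,r.min()-.5],[col,r.max()+.5]],.04).tolist())
E
python3 m0.py
```

```text
mat ((247.81471252441406, 259.40606689453125), (57.35387420654297, 46.310577392578125), 85.91438293457031) 2242.0 [[485.4 364. ]] [[565.0, 438.7], [574.5, 302.1], [406.2, 289.8], [396.6, 425.7]]
((249.21115112304688, 258.6188049316406), 33.97651672363281)
flange ((293.5, 256.0), (28.0, 29.0), 90.0) 639.5 [[495.2 229.4]] [[536.4, 272.1], [536.3, 186.8], [454.1, 186.9], [454.2, 272.0]]
((293.7330627441406, 256.1483154296875), 14.777839660644531)
brick ((323.0304870605469, 255.22560119628906), (17.337753295898438, 34.01291275024414), 6.34019136428833) [[496.9 143.2]] [[450.9, 173.6], [548.7, 162.6], [543.1, 112.6], [445.3, 123.8]]
blue ((418.5, 257.5), (33.0, 35.0), 90.0) [[538.1, -85.4], [537.9, -188.7], [441.3, -187.6], [441.7, -84.5]]
hook tips/box (355, 245, 31, 28)
356 245 271 [[527.5, 48.2], [449.8, 48.6]]
359 245 271 [[527.4, 39.6], [449.7, 40.0]]
362 247 269 [[521.7, 30.9], [455.5, 31.3]]
365 249 267 [[515.9, 22.3], [461.2, 22.6]]
368 249 267 [[515.9, 13.6], [461.2, 14.0]]
371 249 267 [[515.8, 5.0], [461.1, 5.3]]
374 249 267 [[515.8, -3.7], [461.1, -3.3]]
377 249 267 [[515.8, -12.4], [461.1, -12.0]]
380 249 253 [[515.8, -21.1], [501.4, -20.9]]
383 249 267 [[515.8, -29.7], [461.0, -29.3]]
```

Request:
move_arm(rows=[[[0.027,-0.052,0],[0,0,0.05],0.0854],[[0.054,-0.104,0],[0,0,0.1],0.0854],[[0.081,-0.156,0],[0,0,0.15],0.0854],[[0.108,-0.208,0],[0,0,0.2],0.0854],[[0.135,-0.26,0],[0,0,0.25],0.0854],[[0.162,-0.312,0],[0,0,0.3],0.0854],[[0.189,-0.364,0],[0,0,0.33],0.062],[[0.216,-0.415,0],[0,0,0.356],0.062]], force=60)

```text
t: 1.2
eef_pos: [0.4978, 0.1411, 0.3035]
ee_rot: [0.0, 0.055, 0.998, -0.0]
force: [0.3, 0.8, -0.3]
opening: 0.726
```

Run:
```python
from h import *
s=bot.sense();print(s["t"],s["eef_pos"],s["ee_rot"],s["joints"],s["joint_velocities"])
c=snap("wrist","w1.png"); np.save("w1.npy",{"c":c,"s":s},allow_pickle=True)
```

```text
1.2 [0.49776078 0.14112872 0.30354935] [ 1.46162492e-04  5.49240651e-02  9.98490469e-01 -3.29122362e-04] [ 2.73751758e-01  1.85781309e-01  1.86144239e+00 -8.07295619e-04
  1.09430490e+00 -1.18677087e+00] [-0.88660848  0.11826543 -0.1509316   0.00156266  0.02389545 -1.08633813]
```

View pics/w1.png

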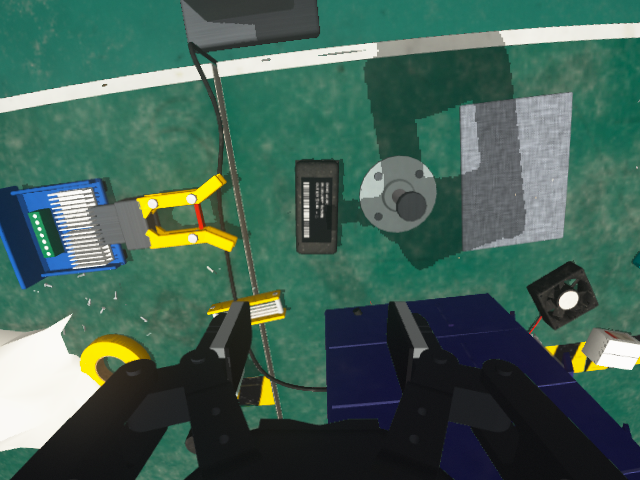

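The wrist view shows the brick at (318,206), the flange at (398,194), the mat around (516,172), and the hook and sled at the left. I'll take it again now that the arm has settled.

Run:
```python
from h import *
bot.read_camera("top");bot.read_camera("top")
s=bot.sense();c=snap("wrist","w2.png"); np.save("w2.npy",{"c":c,"s":s},allow_pickle=True)
print(s["t"],s["eef_pos"],s["ee_rot"],np.abs(s["joint_velocities"]).max())
im=c["pixels"];H,S,V=cv2.split(cv2.cvtColor(im,cv2.COLOR_BGR2HSV))
def big(m,x0,x1,y0,y1):
    m=m.astype(np.uint8)*255;k=np.zeros_like(m);k[y0:y1,x0:x1]=m[y0:y1,x0:x1]
    return max(cv2.findContours(k,cv2.RETR_EXTERNAL,cv2.CHAIN_APPROX_NONE)[0],key=cv2.contourArea)
P=lambda u,z:np.round(cast(c,u,z,s)[:,:2]*1000,1).tolist()
q=big(V<70,280,350,140,270);r=cv2.minAreaRect(q);print("brick",r,P(r[0],.03),P(cv2.boxPoints(r),.03))
q=big((S<70)&(V>70),350,445,140,240);e=cv2.fitEllipse(cv2.convexHull(q));print("fl",e,P(e[0],.006))
q=big((S<70)&(V>50),455,585,80,260);r=cv2.minAreaRect(q);print("mat",r,P(r[0],.004),P(cv2.boxPoints(r),.004))
q=big((H>20)&(H<35)&(S>120)&(V>100),120,242,165,255);r=cv2.minAreaRect(q);print("hook",r,P(cv2.boxPoints(r),.04))
q=big((H>105)&(H<122)&(S>130)&(V>60),0,135,170,300);r=cv2.minAreaRect(q);print("blue",r,P(cv2.boxPoints(r),.03))
cv2.imwrite("pics/w2z.png",cv2.resize(im[150:300,0:260],None,fx=3,fy=3,interpolation=cv2.INTER_CUBIC))
cv2.imwrite("pics/w2f.png",cv2.resize(im[130:250,280:460],None,fx=4,fy=4,interpolation=cv2.INTER_CUBIC))
```

```text
1.35 [0.49805155 0.14065785 0.3033545 ] [ 6.63650881e-06  5.74693058e-02  9.98347134e-01 -5.28900141e-04] 0.05944036804604867
brick ((322.0, 205.5), (95.0, 54.0), 90.0) [[492.4, 142.8]] [[442.4, 121.9], [448.4, 174.3], [546.7, 165.7], [540.1, 108.6]]
fl ((398.0635986328125, 192.9841766357422), (74.83216857910156, 79.438720703125), 45.55331039428711) [[493.1, 225.5]]
mat ((516.9902954101562, 166.9638214111328), (162.48223876953125, 112.79953002929688), 88.9583740234375) [[479.1, 356.0]] [[392.6, 292.6], [400.3, 411.0], [580.0, 433.1], [566.8, 297.0]]
hook ((191.9657440185547, 237.8017578125), (90.15298461914062, 24.544130325317383), 1.5074357986450195) [[514.5, -43.8], [488.7, -35.9], [502.0, 55.7], [527.8, 50.1]]
blue ((58.52353286743164, 229.60589599609375), (101.84884643554688, 116.166259765625), 77.47119140625) [[435.6, -205.6], [427.6, -70.1], [535.0, -78.2], [550.9, -227.3]]
```

View pics/w2z.png

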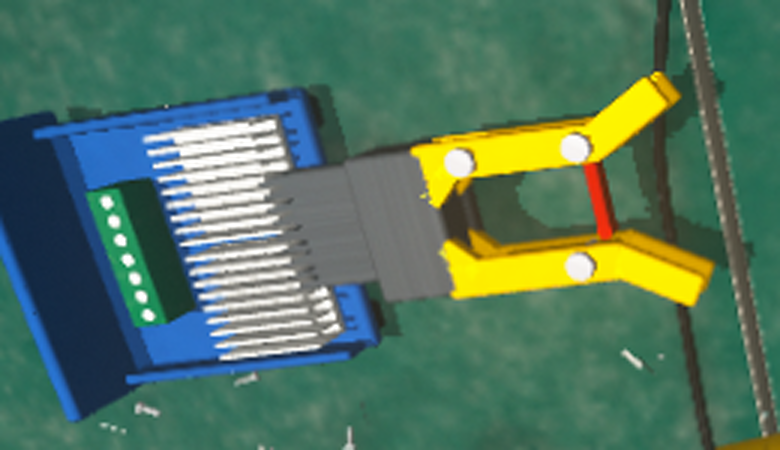

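View pics/w2f.png

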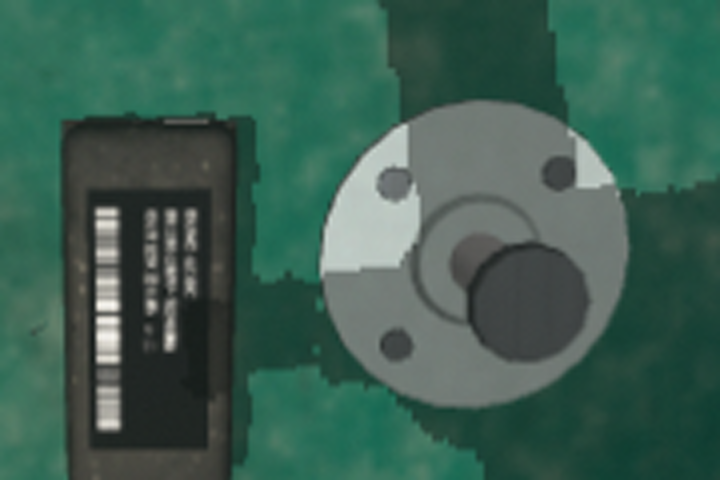

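Run:
```python
from h import *
d=np.load("w2.npy",allow_pickle=True).item();c,s=d["c"],d["s"]
im=c["pixels"]
cv2.imwrite("pics/w2b.png",cv2.resize(im[150:265,285:350],None,fx=5,fy=5,interpolation=cv2.INTER_CUBIC))
P=lambda u,z:np.round(cast(c,u,z,s)[:,:2]*1000,1).tolist()
# mat corners, sled: bolts/tips
print("mat",P([(460,104),(573,93),(565,238),(463,249)],.004))
h=lambda x,y:(x/3,150+y/3)
print("hook tips",P([h(655,72),h(682,97),h(713,265),h(697,305)],.04))
print("bolts",P([h(459,163),h(575,146),h(580,266)],.042))
print("hook outer R",P([h(415,147),h(590,120)],.04),"L",P([h(453,298),h(620,280)],.04))
print("plate top outer",P([h(78,420),h(0,240)],.047))
```

```text
mat [[409.1, 293.4], [408.5, 412.8], [567.1, 419.4], [566.7, 298.1]]
hook tips [[447.9, 47.2], [456.8, 54.3], [514.1, 53.7], [527.8, 45.5]]
bolts [[468.9, -23.4], [468.1, 16.7], [508.7, 9.0]]
hook outer R [[462.1, -38.0], [460.5, 22.8]] L [[515.5, -39.2], [515.8, 20.8]]
plate top outer [[543.6, -191.5], [473.9, -193.9]]
```

View pics/w2b.png

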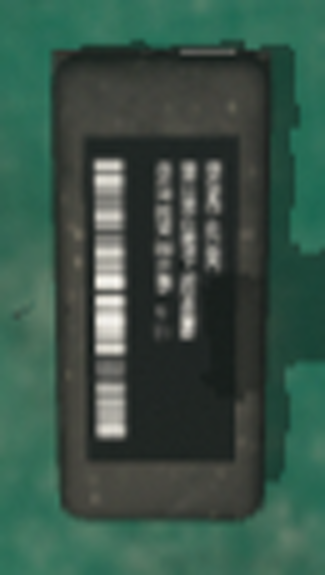

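Run:
```python
from h import *
d=np.load("w2.npy",allow_pickle=True).item();c,s=d["c"],d["s"]
print(np.round(cast(c,[(295.4,160),(339,160),(338,254),(297,254),(317.5,207)],.03,s)[:,:2]*1000,1))
print(np.round(cast(c,[(398.5,193.5)],.006,s)[:,:2]*1000,1), np.round(np.array(c["tool_from_camera"]),3))
```

```text
[[444.4 122.1]
 [449.2 164.4]
 [546.5 153.9]
 [541.5 110.6]
 [493.4 138.1]]
[[493.8 226. ]] [[ 0.001  0.948  0.319  0.08 ]
 [ 1.    -0.    -0.001 -0.002]
 [-0.001  0.319 -0.948 -0.07 ]
 [ 0.     0.     0.     1.   ]]
```

Request:
move_arm(rows=[[[-0.003,-0.003,-0.045],[0,0,0],0.062],[[-0.003,-0.003,-0.09],[0,0,0],0.062],[[-0.003,-0.003,-0.135],[0,0,0],0.062],[[-0.003,-0.003,-0.17],[0,0,0],0.062],[[-0.003,-0.003,-0.2],[0,0,0],0.062],[[-0.003,-0.003,-0.224],[0,0,0],0.062],[[-0.003,-0.003,-0.224],[0,0,0],0.062],[[-0.003,-0.003,-0.224],[0,0,0],0.03]], force=60)

```text
t: 2.4
eef_pos: [0.4945, 0.1398, 0.08]
ee_rot: [-0.0, 0.056, 0.998, -0.0]
force: [-0.7, -9.0, 6.4]
opening: 0.533
```

Request:
move_arm(rows=[[[0,0,0],[0,0,0],0.03],[[0,0,0],[0,0,0],0.03],[[0,0,0],[0,0,0],0.03],[[0,0,0.005],[0,0,0],0.03],[[0,0,0.03],[0,0,0],0.03],[[0,0,0.06],[0,0,0],0.03],[[0,0,0.08],[0,0,0],0.03],[[0,0,0.085],[0,0,0],0.03]])

```text
t: 3.4
eef_pos: [0.4951, 0.1399, 0.1664]
ee_rot: [0.001, 0.056, 0.998, 0.0]
force: [0.7, 0.3, -3.1]
opening: 0.503
```

Run:
```python
from h import *
s=bot.sense();print(s["t"],s["eef_pos"],s["ee_rot"],s["opening"]*.0854,s["force"])
c=snap("wrist","w3.png")
c=bot.read_camera("scene");cv2.imwrite("pics/s3.png",cv2.resize(c["pixels"][150:380,180:500],None,fx=2.5,fy=2.5,interpolation=cv2.INTER_CUBIC))
```

```text
3.4 [0.49508096 0.13992196 0.16635045] [1.10180460e-03 5.63554182e-02 9.98410158e-01 9.38666193e-05] 0.04292058436202257 [ 0.74520985  0.27784404 -3.08262142]
```

View pics/w3.png

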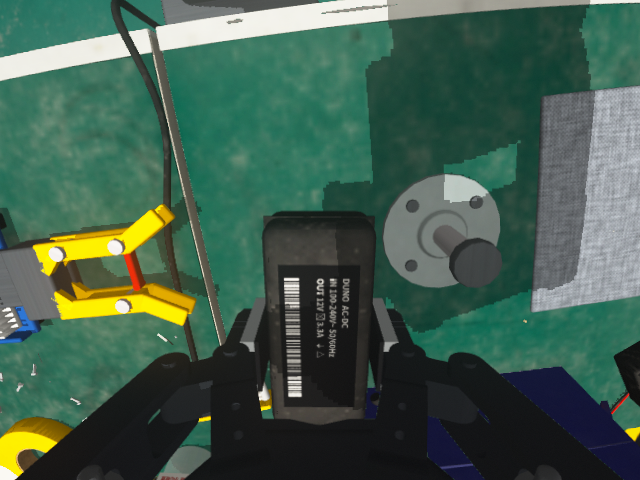

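View pics/s3.png

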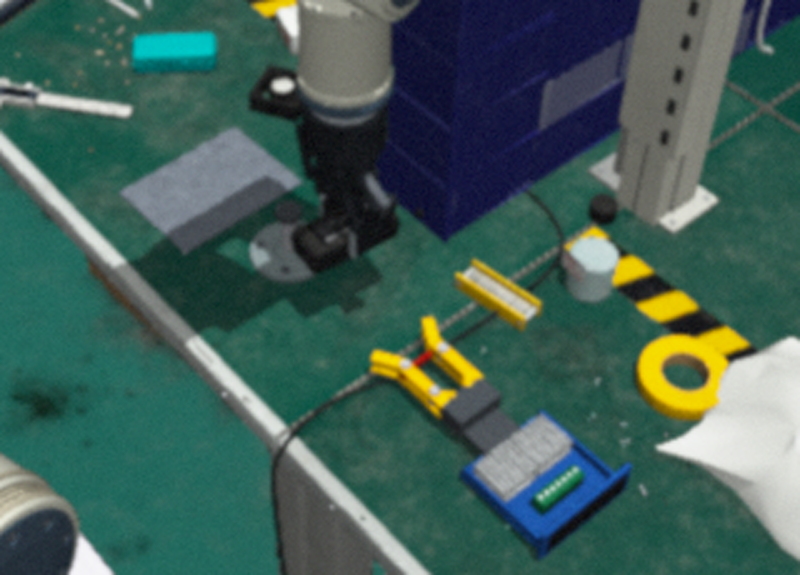

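Request:
move_arm(rows=[[[-0.001,0.03,0.005],[0,0,0.02],0.03],[[-0.002,0.07,0.005],[0,0,0.05],0.03],[[-0.004,0.11,0.005],[0,0,0.08],0.03],[[-0.006,0.15,0.005],[0,0,0.1],0.03],[[-0.007,0.185,0.0],[0,0,0.1],0.03],[[-0.008,0.21,-0.01],[0,0,0.1],0.03],[[-0.008,0.216,-0.03],[0,0,0.1],0.03],[[-0.008,0.216,-0.05],[0,0,0.1],0.03]])

```text
t: 4.5
eef_pos: [0.4859, 0.3551, 0.1131]
ee_rot: [-0.0, 0.006, 1.0, -0.001]
force: [0.5, -0.2, -1.6]
opening: 0.506
```

Run:
```python
from h import *
s=bot.sense();print(s["t"],s["eef_pos"],s["ee_rot"],s["opening"]*.0854,s["force"])
c=snap("wrist","w4.png")
```

```text
4.5 [0.48593815 0.35512661 0.11309265] [-3.77763891e-04  6.15296793e-03  9.99980688e-01 -7.88564955e-04] 0.043178580162028954 [ 0.48654398 -0.17249086 -1.64964289]
```

View pics/w4.png

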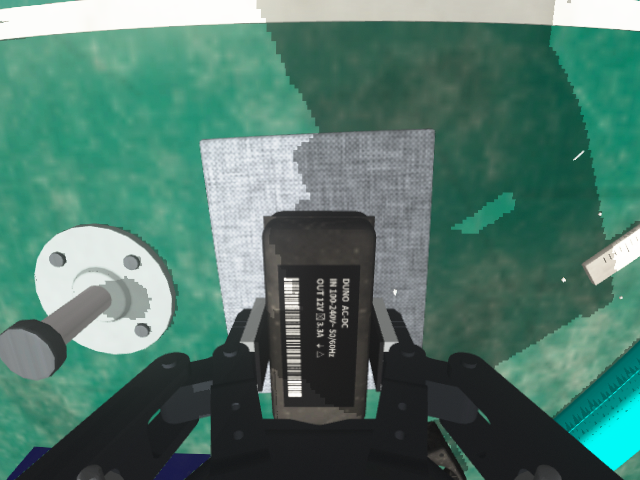

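Brick (263-375 px) is centred over the mat (201-434 px). Lowering and releasing.

Request:
move_arm(rows=[[[0.002,0.001,-0.008],[0,0,0],0.03],[[0.002,0.001,-0.016],[0,0,0],0.03],[[0.002,0.001,-0.023],[0,0,0],0.03],[[0.002,0.001,-0.028],[0,0,0],0.03],[[0.002,0.001,-0.028],[0,0,0],0.03],[[0.002,0.001,-0.028],[0,0,0],0.05],[[0.002,0.001,-0.028],[0,0,0],0.06],[[0.002,0.001,-0.028],[0,0,0],0.06]])

```text
t: 5.55
eef_pos: [0.4869, 0.3549, 0.0826]
ee_rot: [-0.002, 0.006, 1.0, -0.002]
force: [0.4, -0.1, -0.6]
opening: 0.702
```

Request:
move_arm(rows=[[[0,0,0.01],[0,0,0],0.06],[[0,0,0.04],[0,0,0],0.06],[[0,0,0.08],[0,0,0],0.06],[[0,0,0.12],[0,0,0],0.06],[[0,0,0.16],[0,0,0],0.06],[[0,-0.03,0.19],[0,0,0],0.06],[[0,-0.07,0.2],[0,0,0],0.06],[[0,-0.08,0.2],[0,0,0],0.06]])

```text
t: 6.55
eef_pos: [0.4871, 0.2735, 0.2842]
ee_rot: [-0.001, 0.007, 1.0, -0.001]
force: [0.2, 0.4, 0.6]
opening: 0.701
```

Run:
```python
from h import *
bot.read_camera("top");bot.read_camera("top")
s=bot.sense();print(s["t"],s["eef_pos"],s["ee_rot"],s["opening"]*.0854,s["force"])
c=snap("wrist","w5.png");np.save("w5.npy",{"c":c,"s":s},allow_pickle=True)
```

```text
6.65 [0.48691934 0.27426849 0.28297664] [-0.00157966  0.00711348  0.99997208 -0.00165588] 0.06007781925317837 [ 0.27688945 -0.07604885  0.29676866]
```

View pics/w5.png

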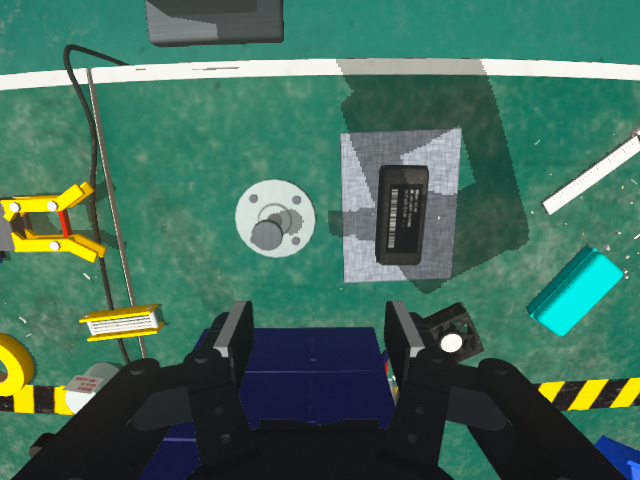

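Request:
move_arm(rows=[[[0,-0.06,0.01],[0,0,-0.18],0.06],[[0,-0.12,0.01],[0,0,-0.36],0.06],[[0,-0.18,0.01],[0,0,-0.54],0.06],[[0,-0.24,0.01],[0,0,-0.72],0.06],[[0,-0.3,0.01],[0,0,-0.9],0.06],[[0,-0.36,0.01],[0,0,-1.08],0.06],[[0,-0.42,0.01],[0,0,-1.26],0.06],[[0,-0.48,0.01],[0,0,-1.44],0.06]])

```text
t: 7.7
eef_pos: [0.4875, -0.2062, 0.2922]
ee_rot: [-0.003, 0.666, 0.746, 0.0]
force: [0.0, 0.4, -0.0]
opening: 0.698
```

Request:
move_arm(rows=[[[0,-0.02,0],[0,0,-0.12],0.06],[[0,-0.02,0],[0,0,-0.12],0.06],[[0,-0.02,0],[0,0,-0.12],0.06],[[0,-0.02,0],[0,0,-0.12],0.06],[[0,-0.02,0],[0,0,-0.12],0.06],[[0,-0.02,0],[0,0,-0.12],0.06],[[0,-0.02,0],[0,0,-0.12],0.06],[[0,-0.02,0],[0,0,-0.12],0.06]])

```text
t: 8.7
eef_pos: [0.4876, -0.2263, 0.2923]
ee_rot: [-0.002, 0.71, 0.704, 0.0]
force: [0.3, 0.2, -0.8]
opening: 0.7
```

Run:
```python
from h import *
s=bot.sense();print(s["t"],s["eef_pos"],s["ee_rot"],s["opening"]*.0854,s["force"])
c=snap("wrist","w6.png");np.save("w6.npy",{"c":c,"s":s},allow_pickle=True)
from m0 import big
d=np.load("w5.npy",allow_pickle=True).item();c,s=d["c"],d["s"]
H,S,V=cv2.split(cv2.cvtColor(c["pixels"],cv2.COLOR_BGR2HSV))
q=big(((S<70)&(V>70)).astype(np.uint8),225,325,170,265);e=cv2.fitEllipse(cv2.convexHull(q));print("fl",e,cast(c,[e[0]],.006,s))
```

```text
8.7 [ 0.48756782 -0.22626602  0.29229448] [-2.48111194e-03  7.09942720e-01  7.04254981e-01  3.16170569e-04] 0.05976516725400696 [ 0.25773372  0.16139884 -0.78428317]
mat ((248.8896484375, 259.1758728027344), (57.467472076416016, 44.76151657104492), 85.2363510131836) 2240.0 [[486.1 360.8]] [[565.1, 434.2], [575.9, 302.3], [407.4, 288.0], [396.6, 419.2]]
((249.69219970703125, 259.1882629394531), 34.16688537597656)
flange ((293.5, 256.0), (28.0, 29.0), 90.0) 639.5 [[495.2 229.4]] [[536.4, 272.1], [536.3, 186.8], [454.1, 186.9], [454.2, 272.0]]
((293.76580810546875, 256.0696105957031), 14.804624557495117)Traceback (most recent call last):
  File "<stdin>", line 4, in <module>
  File "m0.py", line 14, in <module>
    q=big(m,312,338,230,280);r=cv2.minAreaRect(q);print("brick",r,pts(r[0],.03),pts(cv2.boxPoints(r),.03).tolist())
  File "m0.py", line 7, in big
    return max(cs,key=cv2.contourArea)
ValueError: max() iterable argument is empty
```

View pics/w6.png

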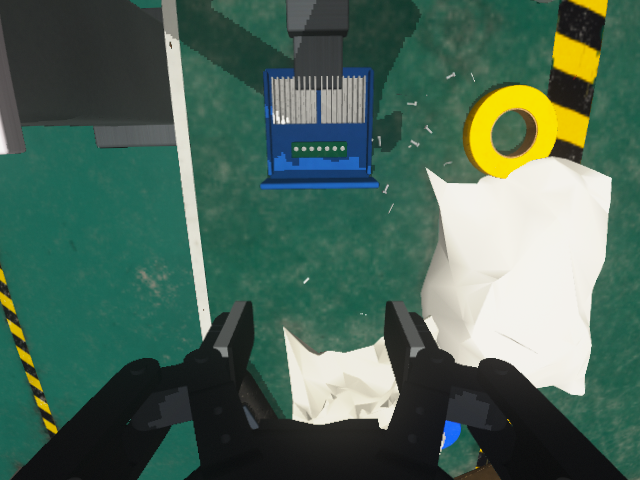

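Run:
```python
from h import *
d=np.load("w6.npy",allow_pickle=True).item();c,s=d["c"],d["s"]
P=lambda u,z:np.round(cast(c,u,z,s)[:,:2]*1000,1).tolist()
print("plate top edge",P([(261.5,184),(378.5,184),(262,188),(378,188)],.047))
print("paper",P([(285,328),(430,170),(425,310),(355,350)],.0))
print("sides front",P([(265,70),(372,70)],.03), "neck",P([(295,60),(342,60),(289,30),(348,30)],.03))
d=np.load("w5.npy",allow_pickle=True).item();c,s=d["c"],d["s"]
H,S,V=cv2.split(cv2.cvtColor(c["pixels"],cv2.COLOR_BGR2HSV))
m=((S<70)&(V>70)).astype(np.uint8);k=m*0;k[170:265,225:325]=m[170:265,225:325]
q=max(cv2.findContours(k,0,1)[0],key=cv2.contourArea);e=cv2.fitEllipse(cv2.convexHull(q));print("fl",e,cast(c,[e[0]],.006,s))
cv2.imwrite("pics/w6z.png",cv2.resize(cv2.imread("pics/w6.png")[0:210,240:400],None,fx=2.8,fy=2.8))
P=lambda u,z:np.round(cast(c,u,z,s)[:,:2]*1000,1).tolist()
cv2.imwrite("pics/w5z.png",cv2.resize(c["pixels"][160:300,0:330],None,fx=2.4,fy=2.4,interpolation=cv2.INTER_CUBIC))
```

```text
plate top edge [[436.3, -192.9], [543.6, -193.7], [436.5, -196.6], [543.3, -197.3]]
paper [[446.4, -373.8], [604.9, -186.1], [614.4, -350.6], [532.2, -406.0]]
sides front [[441.8, -94.2], [536.6, -94.9]] neck [[468.7, -86.4], [510.0, -86.7], [464.0, -62.3], [514.9, -62.7]]
fl ((274.9077453613281, 217.69639587402344), (77.8187026977539, 81.06733703613281), 115.53639221191406) [[0.49298514 0.22604169 0.006     ]]
```

View pics/w6z.png

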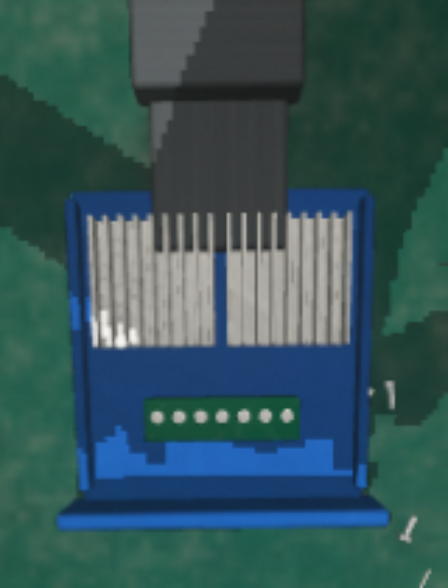

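View pics/w5z.png

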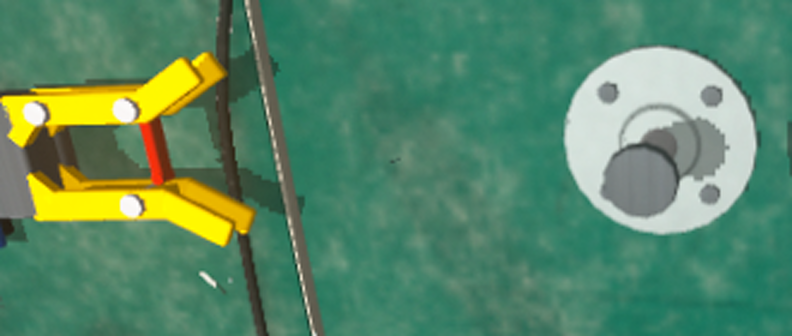

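Run:
```python
from h import *
d=np.load("w5.npy",allow_pickle=True).item();c,s=d["c"],d["s"]
z=lambda x,y:(x/2.4,160+y/2.4)
P=lambda u,zz:np.round(cast(c,u,zz,s)[:,:2]*1000,1).tolist()
print(P([z(20,97),z(130,93),z(35,221),z(160,218)],.04))
print("tips",P([z(185,58),z(226,247)],.04),P([z(215,52),z(253,213)],.04))
print("bolts",P([z(36,113),z(125,111),z(131,206)],.041))
```

```text
[[462.4, -30.2], [462.2, 19.0], [515.8, -39.5], [515.0, 18.8]]
tips [[449.0, 45.6], [528.2, 45.1]] [[447.0, 58.5], [513.3, 60.3]]
bolts [[469.0, -23.9], [469.2, 15.8], [509.3, 7.9]]
```

Request:
move_arm(rows=[[[0.001,-0.02,-0.03],[0,0,0],0.06],[[0.002,-0.02,-0.08],[0,0,0],0.06],[[0.0025,-0.02,-0.13],[0,0,0],0.06],[[0.0025,-0.02,-0.165],[0,0,0],0.06],[[0.0025,-0.02,-0.19],[0,0,0],0.06],[[0.0025,-0.02,-0.205],[0,0,0],0.06],[[0.0025,-0.02,-0.213],[0,0,0],0.06],[[0.0025,-0.02,-0.214],[0,0,0],0.06]])

```text
t: 9.8
eef_pos: [0.4902, -0.2464, 0.0784]
ee_rot: [-0.002, 0.71, 0.704, 0.0]
force: [-0.2, 0.8, -0.0]
opening: 0.703
```

Request:
move_arm(rows=[[[0,0.01,0],[0,0,0],0.06],[[0,0.02,0],[0,0,0],0.06],[[0,0.026,0],[0,0,0],0.06],[[0,0.032,0],[0,0,0],0.06],[[0,0.037,0],[0,0,0],0.06],[[0,0.042,0],[0,0,0],0.06],[[0,0.046,0],[0,0,0],0.06],[[0,0.05,0],[0,0,0],0.06]])

```text
t: 10.8
eef_pos: [0.4905, -0.1965, 0.0785]
ee_rot: [-0.002, 0.71, 0.704, 0.0]
force: [-0.4, -3.1, 0.5]
opening: 0.702
```

Run:
```python
from h import *
s=bot.sense();print(s["t"],s["eef_pos"],s["ee_rot"],s["force"],s["torque"])
c=snap("wrist","w7.png");np.save("w7.npy",{"c":c,"s":s},allow_pickle=True)
c=bot.read_camera("scene");cv2.imwrite("pics/s7.png",cv2.resize(c["pixels"][190:400,240:500],None,fx=2.8,fy=2.8,interpolation=cv2.INTER_CUBIC))
```

```text
10.8 [ 0.49045533 -0.19652457  0.07847404] [-2.06856767e-03  7.10075482e-01  7.04122405e-01  4.13039801e-04] [-0.3515117  -3.10949582  0.45885564] [-0.66414326  0.09220184  0.02783323]
```

View pics/w7.png

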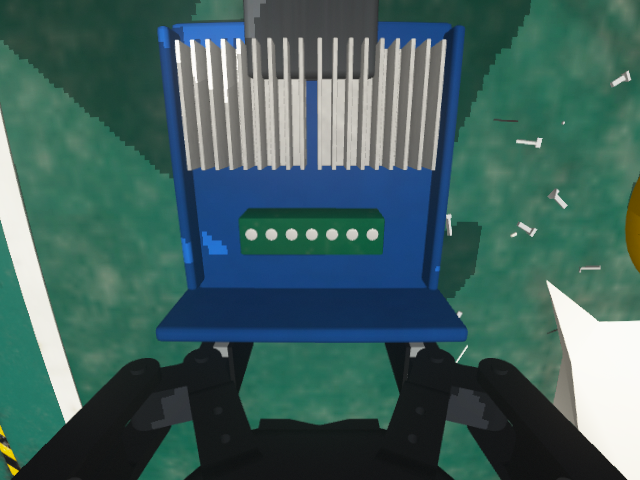

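View pics/s7.png

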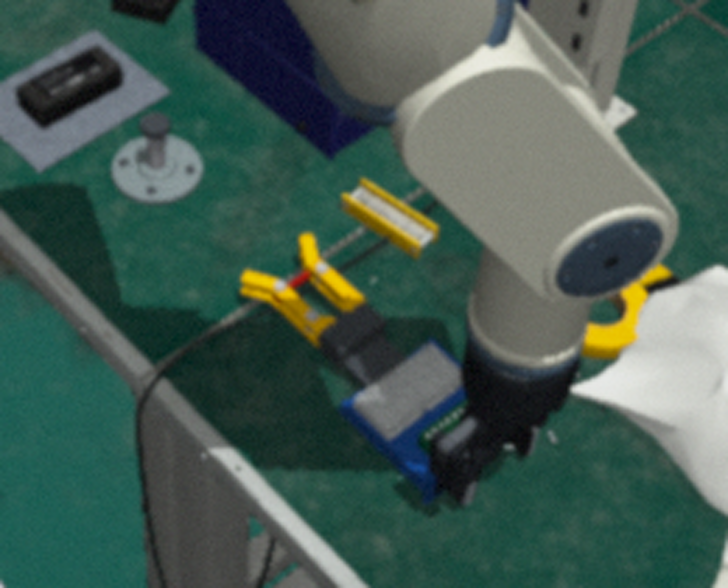

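Run:
```python
from h import *
d=np.load("w7.npy",allow_pickle=True).item();c,s=d["c"],d["s"]
print(np.round(cast(c,[(158,338),(466,338),(158,328),(466,328)],.047,s)*1000,1), proj(c,[[.49,-.2,.047]],s))
```

```text
[[ 435.7 -185.2   47. ]
 [ 543.5 -185.8   47. ]
 [ 436.4 -181.1   47. ]
 [ 542.9 -181.7   47. ]] [[313.35569157 373.5210042 ]]
```

Request:
move_arm(rows=[[[0,0.008,0],[0,0,0],0.06],[[0,0.018,0],[0,0,0],0.06],[[0,0.028,0],[0,0,0],0.06],[[0,0.038,0],[0,0,0],0.06],[[0,0.048,0],[0,0,0],0.06],[[0.0005,0.058,0],[0,0,0],0.06],[[0.0005,0.068,0],[0,0,0],0.06],[[0.0005,0.076,0],[0,0,0],0.06]])

```text
t: 11.9
eef_pos: [0.4909, -0.1194, 0.0784]
ee_rot: [-0.002, 0.71, 0.704, 0.0]
force: [0.4, -4.3, 0.0]
opening: 0.703
```

```bash
cat > look.py <<'E'
import sys
from h import *
n=sys.argv[1]
s=bot.sense();print(s["t"],s["eef_pos"],s["ee_rot"],s["force"],s["torque"])
c=snap("wrist","w%s.png"%n);np.save("w%s.npy"%n,{"c":c,"s":s},allow_pickle=True)
a=bot.read_camera("scene")["pixels"][190:400,240:500]; b=bot.read_camera("top")["pixels"][215:300,270:400]
cv2.imwrite("pics/s%s.png"%n,np.vstack([cv2.resize(a[:150],(650,375),interpolation=cv2.INTER_CUBIC),cv2.resize(b[:45],(650,225),interpolation=cv2.INTER_CUBIC)]) if 0 else cv2.resize(a,None,fx=2.8,fy=2.8,interpolation=cv2.INTER_CUBIC))
cv2.imwrite("pics/t%s.png"%n,cv2.resize(b,None,fx=6,fy=6,interpolation=cv2.INTER_CUBIC))
E
python3 look.py 8
```

```text
11.9 [ 0.49085723 -0.11941677  0.07840013] [-2.39646898e-03  7.09969211e-01  7.04228474e-01  4.83229888e-04] [ 0.36427105 -4.2671077   0.02966166] [-0.6820254   0.03577874 -0.02970569]
```

View pics/s8.png

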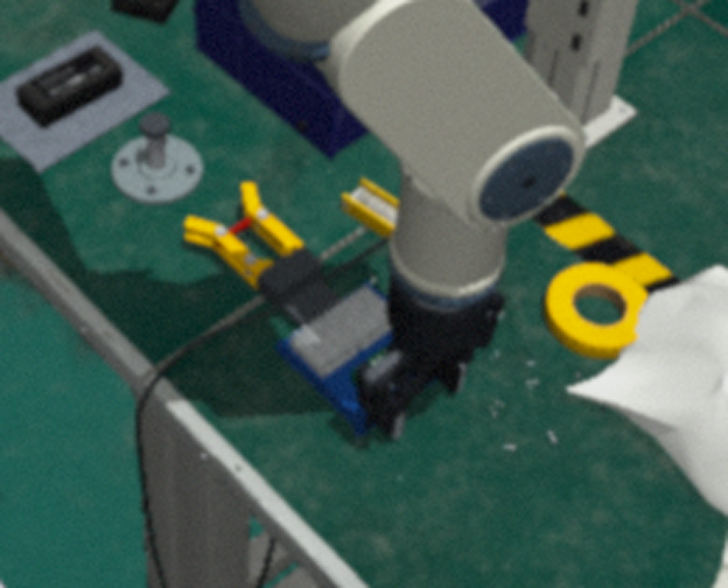

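View pics/t8.png

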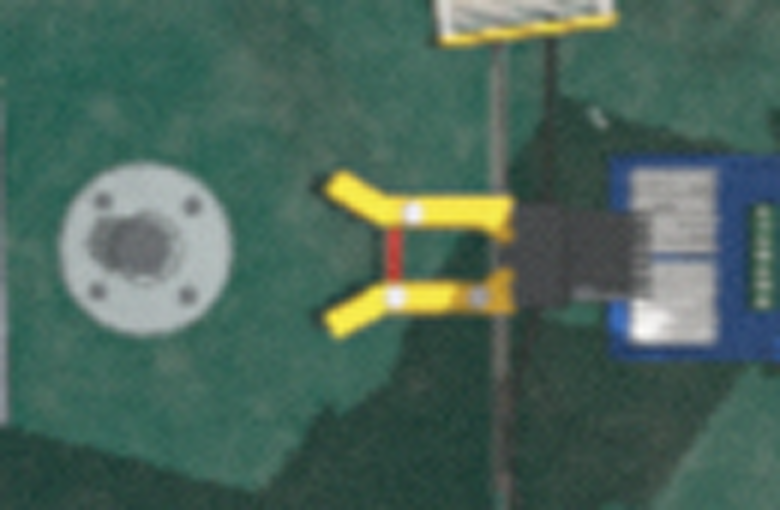

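View pics/w8.png

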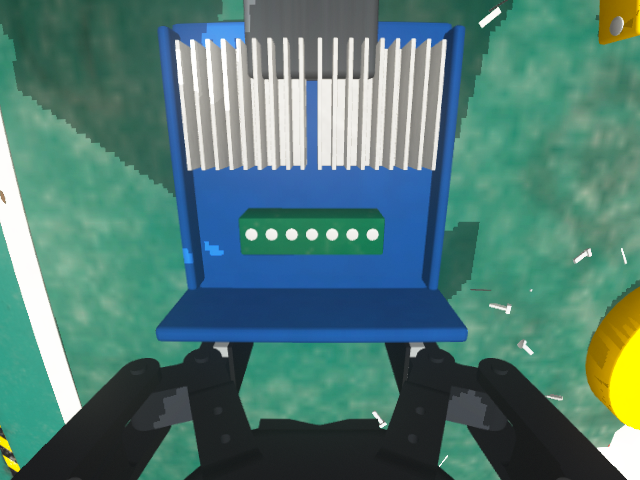

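Run:
```python
from h import *
c=bot.read_camera("top")
z=lambda x,y:(270+x/6-.4,215+y/6-.4)
print(np.round(cast(c,[z(146,249)],.006)*1000,1))
print(np.round(cast(c,[z(450,254.5),z(395,255),z(335,256)],.04)*1000,1))
print(np.round(cast(c,[z(560,254.5),z(665,257)],.03)*1000,1))
```

```text
[[494.9 228.2   6. ]]
[[491.5  81.3  40. ]
 [491.3 107.7  40. ]
 [490.9 136.5  40. ]]
[[491.5  27.5  30. ]
 [490.1 -23.4  30. ]]
```

Request:
move_arm(rows=[[[0,0.01,0],[0,0,0],0.06],[[0.0005,0.02,0],[0,0,0],0.06],[[0.0005,0.03,0],[0,0,0],0.06],[[0.001,0.04,0],[0,0,0],0.06],[[0.001,0.05,0],[0,0,0],0.06],[[0.0015,0.06,0],[0,0,0],0.06],[[0.0015,0.07,0],[0,0,0],0.06],[[0.002,0.08,0],[0,0,0],0.06]])

```text
t: 13.1
eef_pos: [0.4925, -0.039, 0.0783]
ee_rot: [-0.003, 0.71, 0.704, 0.0]
force: [0.4, -5.3, 1.8]
opening: 0.705
```

```bash
python3 look.py 9
```

```text
13.1 [ 0.49252202 -0.03895987  0.07829105] [-2.84737999e-03  7.09957806e-01  7.04238359e-01  3.73272737e-04] [ 0.4268917  -5.31354626  1.83485295] [-0.7267107   0.00411934  0.04115091]
```

View pics/s9.png

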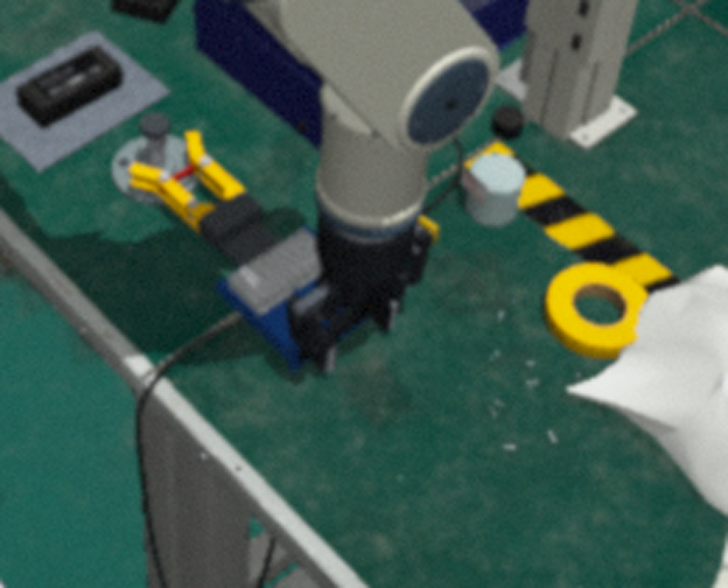

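View pics/t9.png

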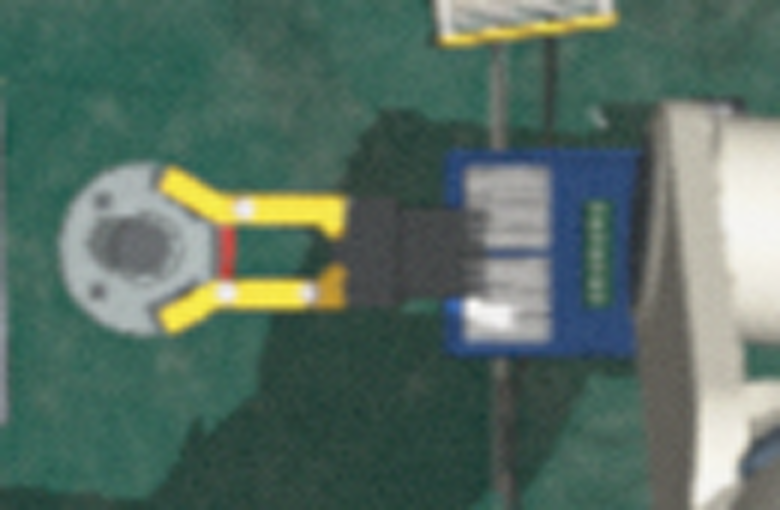

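Request:
move_arm(rows=[[[0,0.009,0],[0,0,0],0.06],[[0,0.018,0],[0,0,0],0.06],[[0,0.026,0],[0,0,0],0.06],[[0,0.034,0],[0,0,0],0.06],[[0,0.042,0],[0,0,0],0.06],[[0.0005,0.05,0],[0,0,0],0.06],[[0.0005,0.057,0],[0,0,0],0.06],[[0.0005,0.064,0],[0,0,0],0.06]])

```text
t: 14.25
eef_pos: [0.4924, 0.0254, 0.0781]
ee_rot: [-0.003, 0.709, 0.705, -0.0]
force: [-1.0, -7.3, 1.9]
opening: 0.702
```

```bash
python3 look.py 10
```

```text
14.25 [0.49240015 0.02540358 0.07809195] [-3.32799857e-03  7.09444464e-01  7.04753467e-01 -1.62833055e-04] [-0.9849172  -7.32077465  1.92924491] [-1.10104442  0.2185133   0.22296371]
```

View pics/s10.png

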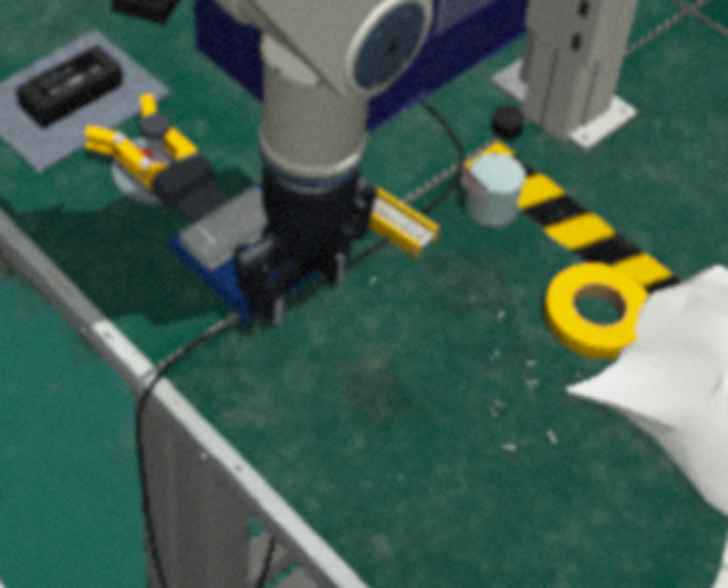

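View pics/t10.png

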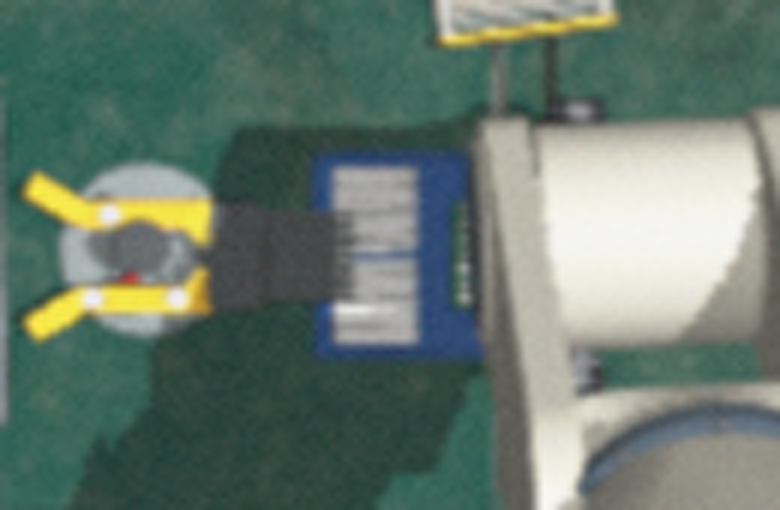

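The pin is in the slot with the latch folded in, and the push force is about 7 N. I'll push the last part slowly.

Request:
move_arm(rows=[[[0,0.004,0],[0,0,0],0.06],[[0,0.008,0],[0,0,0],0.06],[[0,0.01,0],[0,0,0],0.06],[[0,0.012,0],[0,0,0],0.06],[[0,0.013,0],[0,0,0],0.06],[[0,0.014,0],[0,0,0],0.06],[[0,0.015,0],[0,0,0],0.06],[[0,0.015,0],[0,0,0],0.06]])

```text
t: 15.4
eef_pos: [0.4926, 0.0409, 0.0781]
ee_rot: [-0.004, 0.71, 0.704, 0.0]
force: [-1.3, -3.7, 0.3]
opening: 0.707
```

```bash
python3 look.py 11
```

```text
15.4 [0.49261903 0.04090812 0.07807031] [-3.50916012e-03  7.09703468e-01  7.04491662e-01  4.13766941e-04] [-1.29326738 -3.71595075  0.26759591] [-0.55891352  0.16837997  0.08889029]
```

View pics/t11.png

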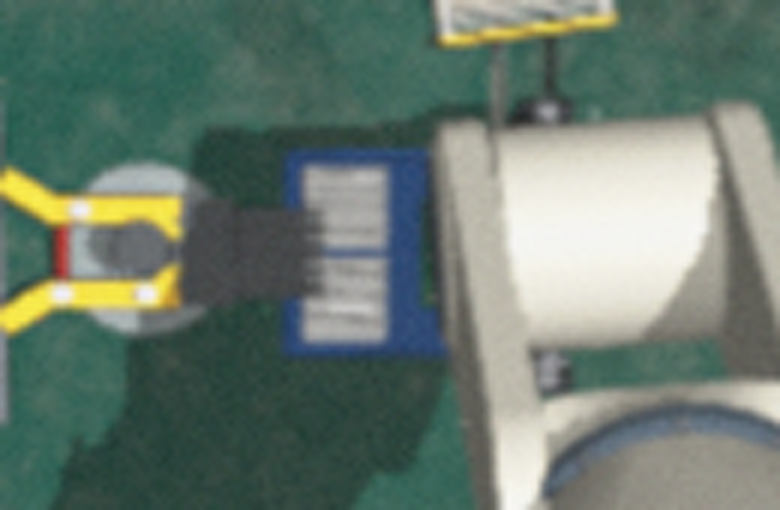

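View pics/s11.png

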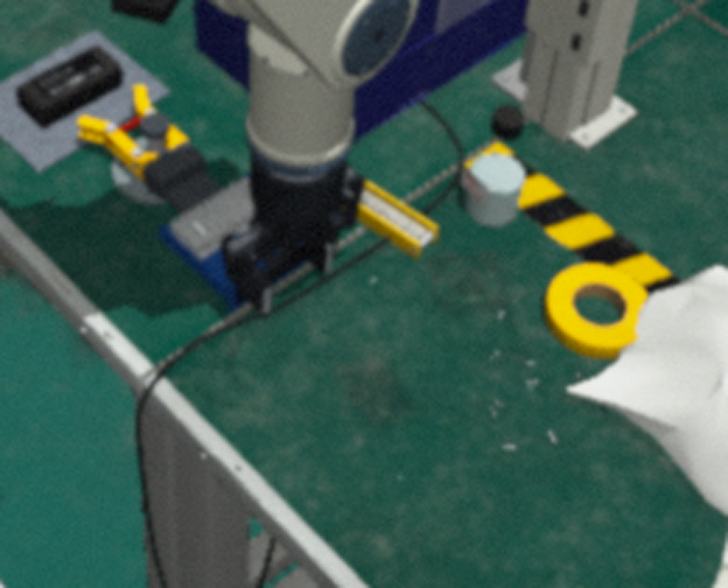

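The latch is straight across behind the pin. I'll add a gentle 2 mm to seat it.

Request:
move_arm(rows=[[[0,0.0005,0],[0,0,0],0.06],[[0,0.001,0],[0,0,0],0.06],[[0,0.0015,0],[0,0,0],0.06],[[0,0.002,0],[0,0,0],0.06],[[0,0.002,0],[0,0,0],0.06],[[0,0.002,0],[0,0,0],0.06],[[0,0.002,0],[0,0,0],0.06],[[0,0.002,0],[0,0,0],0.06]])

```text
t: 16.55
eef_pos: [0.4927, 0.043, 0.0781]
ee_rot: [-0.003, 0.71, 0.704, 0.001]
force: [0.0, -2.6, 1.0]
opening: 0.702
```

Request:
move_arm(rows=[[[0,-0.004,0],[0,0,0],0.06],[[0,-0.012,0],[0,0,0],0.06],[[0,-0.025,0],[0,0,0],0.06],[[0,-0.04,0],[0,0,0],0.06],[[0,-0.045,0.03],[0,0,0],0.06],[[0,-0.045,0.08],[0,0,0],0.06],[[0,-0.045,0.13],[0,0,0],0.06],[[0,-0.045,0.18],[0,0,0],0.06]])

```text
t: 17.55
eef_pos: [0.4924, -0.003, 0.2598]
ee_rot: [-0.003, 0.71, 0.704, 0.001]
force: [-0.1, -0.6, 0.4]
opening: 0.699
```

Request:
move_arm(rows=[[[0,0,0.03],[0,0,0.15],0.06],[[0,0.03,0.05],[0,0,0.3],0.06],[[0,0.07,0.06],[0,0,0.45],0.06],[[-0.02,0.11,0.06],[0,0,0.6],0.06],[[-0.04,0.15,0.06],[0,0,0.75],0.06],[[-0.05,0.17,0.06],[0,0,0.9],0.06],[[-0.05,0.18,0.06],[0,0,1.05],0.06],[[-0.05,0.18,0.06],[0,0,1.2],0.06]])

```text
t: 18.55
eef_pos: [0.4424, 0.1769, 0.3197]
ee_rot: [-0.003, 0.186, 0.983, -0.001]
force: [0.3, -1.2, -0.0]
opening: 0.702
```

```bash
python3 look.py 12
```

```text
18.55 [0.44235727 0.17688427 0.31968781] [-0.00318761  0.1856437   0.98261082 -0.00149563] [ 0.29154508 -1.24267727 -0.03322341] [-0.01964952 -0.01080357 -0.02493194]
```

View pics/w12.png

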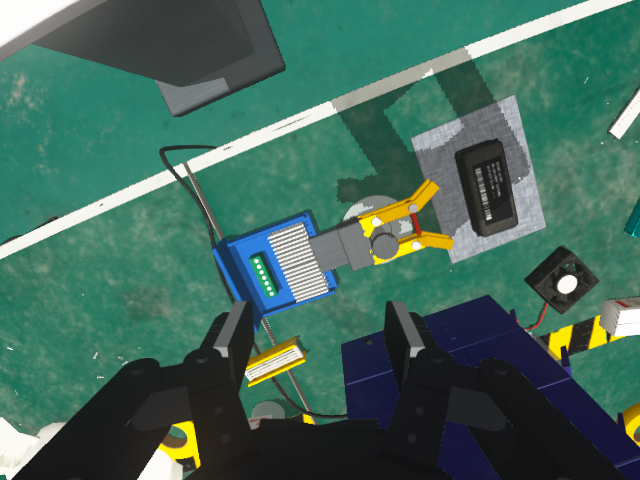

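View pics/s12.png

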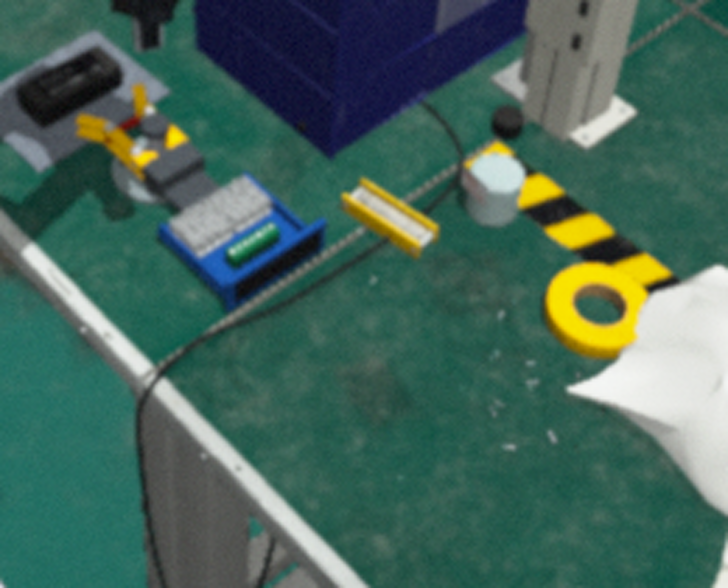

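Run:
```python
from h import *
s=bot.sense();im=snap("wrist","w13.png")["pixels"]
cv2.imwrite("pics/w13z.png",cv2.resize(im[150:290,330:560],None,fx=3.4,fy=3.4,interpolation=cv2.INTER_CUBIC))
```

```text
(no output)
```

View pics/w13z.png

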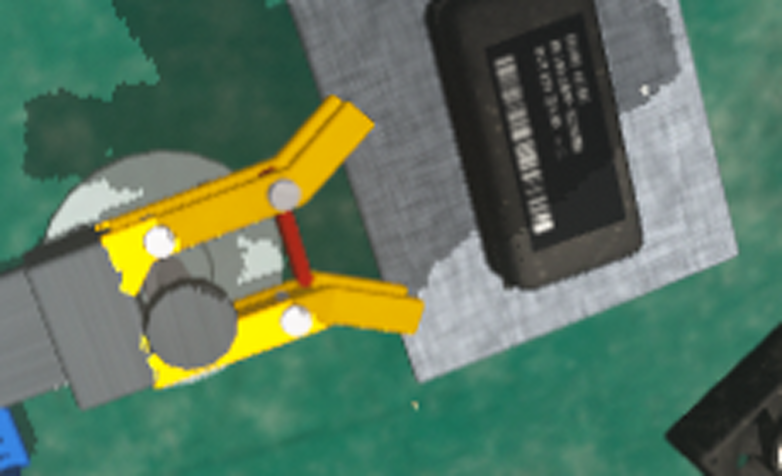

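The red latch (zoom (295,248)) lies straight across the slot between the prongs. The pin is behind it at the slot bottom, and the brick lies flat inside the mat with clear margins.

Run:
```python
from plant import bot
print(bot.finish_job(), bot.sense()["t"])
```

```text
the job is handed in; nothing more can be done
the job is handed in; nothing more can be done
```

The power brick is lying flat on the grey mat, and the sled is coupled to the hitch. I handed the job in at about 19 s of the 64 s allowed.

- **Brick:** I gripped it across its 44 mm width, lifted it clear and set it down in the middle of the mat. The last picture shows it flat with mat visible on all sides.
- **Sled:** I pushed it with both fingers on the rear plate, straight along the bench, with readings between moves of about 3 to 7 N. It stayed flat, and the last pictures show the red latch straight across the slot behind the pin.
- **Bystanders:** The bottle, the tape roll and the hex key set look unmoved in the pictures. I did not measure their positions.

**Not confirmed:** I felt no hard stop at the slot bottom. I estimate the pin at about x = 117 mm on the sled, inside the 122 mm limit for clearing the latch. The cameras disagreed by about 3 mm on where the pin is, so I relied on seeing the latch shut.

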